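# Close the bench filter pot and hold its bayonet collar home

### The arm

A 6-joint arm with a two-finger parallel gripper is mounted at the origin on the work surface. World frame = base frame: x ahead of the robot, y to its left, z up, the work surface at z = 0. Lengths are in m, angles in rad, forces in N, time in s.
With the tool pointing down it reaches from about 0.35 to 0.775 m from the base axis. Payload 5.5 kg.
Tool frame: the origin (TCP) lies at the very end of the fingers, on their centre line; the grasp point (between the pads) lies 19 mm behind it; z points along the fingers, y is the direction in which the jaws open and shut (so a half turn about z gives the same grasp; the last joint's range is limited). The gripper opens to 85 mm and grips with 20 to 120 N. Pads are 22 mm wide; open, the fingers measure 114 mm over their backs; the gripper's body (76 mm by 85 mm) begins 54 mm behind the grasp point. The pads swing forward as they close: fully open they stand 13 mm farther back than shut.
Start: joints at [-1.421, 0.313, 0.046, 1.304, 0, 1.431], TCP at [0.164, -0.551, 0.231] pointing down, gripper open.
Joint ranges: [-2.76, 2.76], [-0.86, 1.69], [-1.03, 1.26], [-2.2, 2.34], [-1.47, 1.5], [-3.14, 3.14]. Speed limits (rad/s): [2.57, 2.57, 3.14, 3.14, 3.14, 3.14].

### API

Orientations are given as a unit quaternion [w, x, y, z].
In Python, from workcell import get_state, imaging, env, spotter gives the robot as it stands.
- The arm moves only by the tool play_rows, never from a script. Its argument "moves" is a list of rows, each an object with "claw": the finger opening in cm, from 0 to 8.54; "delta_pos": the shift along the tool's x, y, z in cm, a list of three; "twist": the turn about the tool's z in degrees. A call has 1 to 12 rows; each row is the pose to reach, as a shift and turn from the pose commanded when the call began, along the tool's axes at that moment; what a row does not reach only later rows make up. A row lasts 1/8 s, in which the tool goes at most 62.5 mm and 10.7 degrees, less where a joint would pass 70% of its speed; a pose out of reach is approached as far as the arm can. A call with a gripper value outside its range is refused whole. The fingers move at their own pace and stop on an object; "force" is the grip in N (left out, the last holds). Time passes only in rows, so rows that repeat a pose let the fingers close. It gives the time, the measured TCP pose, the force and the opening at its end, in the units of the state.
- get_state(): the state, without advancing time (a new reading comes with each control period).
- imaging.read_camera(name): name is "side" or "top" or "wrist"; returns the picture (384x512x3 uint8, red, green, blue); there is no depth.
- imaging.camera_info(name): a dict with "fx", "fy", "cx", "cy" (pixels), "world_to_cam" (4x4, takes a point from world to camera coordinates). Camera axes: x right, y down, z forward; pixel columns grow to the right and rows downward; lengths in m; the calibration is good to about 2 mm. The wrist camera is an equidistant fisheye: a pixel r from the principal point sees the ray r / f radians off the axis. A picture is of the moment at which its call begins: read the wrist's pose just before it. camera_info takes no time and is no camera call; for the wrist camera it gives the pose at the moment of the call.
- env.hand_in(): hands the job in, once; it reports no verdict.
Trained networks look in the newest picture that a camera, given by its name, has taken for a name from the list of things; names that differ only in an ending like _2 or _b are one class to them, and where a whole thing is asked for, a point or a joint stands for the part that bears it (a point fixed in the world has none). Each returns a list of dicts, best first, with "conf" (0 to 1); they miss things now and then, are a little off and sometimes report something else, mostly with a low value. They report only what shows in the picture. A call takes as long as a camera call. They do not tell look-alikes from the thing itself.
- spotter.spot_in(camera, query): "extent" ([left, top, right, bottom] in pixels, round what is visible of it).
The state is a dict: "clock": time; "joint_pos": joint angles; "qvel": joint speeds; "tau": joint torques, N m; "tcp_pos": TCP position; "orientation": TCP orientation; "wrist_force": force on the tool from outside, world axes, zero at the start; "ft_torque": the same for the moment, N m; "finger_gap": finger opening in m.
Only numpy, scipy, OpenCV 4.12 (cv2) and the standard library are available. Lean on these libraries where they do the work, as an engineer would, in place of code of your own. Each camera call takes 0.05 s, during which the arm holds its last target. There are 200 camera calls.

### The job

Put the bench filter pot together: stand the larger steel strainer cup in the green pot, let go of it, then stand the smaller copper cup inside it and let go. Then set the knurled bell collar over them, turn it until its hidden keyways drop over the pot's pins, and push it fully home against the spring of the seal; finish while still holding it pushed home with the gripper. Leave everything else on the bench where it is.

Things in the scene. Friction and masses are not known exactly. Their poses are not given: they have to be found in the camera images.
- pot: Round mint-green cast filter pot, fixed upright on the bench, its place differs each time. Origin: centre of its underside on the bench, z up. Foot flange 104 mm across, 8 mm high; wall outside diameter 64 mm, bore 60 mm, inner floor 14 mm and rim 50 mm above the bench.
- pin_ring (a point): Point on the pot's axis 37 mm above the bench, level with the tops of four steel pins that stand out of the pot's wall, 90 degrees apart. Pins 6 mm wide, 6 mm high, reaching 38 mm from the axis. Their direction round the axis differs each time and no listed pose tells it.
- seal (a joint): Black spring-loaded seal ring round the outside of the pot, below the pins, 67 to 86 mm across. 0 m when free (its top 27 mm above the bench); grows to 0.005 m as it is pressed straight down to its stop. Spring about 4 N at the start of the travel and 9 N at the stop.
- cup_large: Larger strainer cup: straight steel cup, outside diameter 53 mm, inside 48 mm, 52 mm high, floor 3 mm thick, about 70 g, starts upright on the bench, mouth up. Origin: centre of its underside, z up. Fits the pot's bore; standing on the pot's floor its rim stands 16 mm above the pot's rim (66 mm above the bench).
- cup_small: Smaller strainer cup: straight copper cup, outside diameter 42 mm, inside 37 mm, 65 mm high, floor 3 mm thick, about 70 g, starts upright on the bench, mouth up. Origin: centre of its underside, z up. Fits in the larger cup; standing on its floor its rim stands 16 mm above the larger cup's rim (82 mm above the bench).
- collar: Knurled aluminium bell collar, open below, about 220 g, starts upright on the bench. Origin: centre of its underside, z up along its axis. Skirt 88 mm across, 68 mm high, closed top, inside height 64 mm. Round black knurled knob on top. Set on the pot with keyways astray, its underside rests on the pins 37 mm above the bench. It springs up about 5 mm if let go when home.
- knob (a point): Middle of the collar's knob, on its axis, 82 mm above the underside. The knob is 51 mm across, from 68 to 96 mm above the underside; hold and turn the collar by it.
- keys (a point): Centre of the collar's mouth (its underside). The lowest 20 mm inside the skirt is a land of 68 mm bore that fits over the pot, with four keyways 11 mm wide, 90 degrees apart, hidden from outside. At most a quarter turn, either way, brings keyways over the pins; it then drops 10 mm to the free seal (underside 27 mm above the bench). Fully home, seal pressed, the underside is 22 mm above the bench.
- tray: Grey plastic tray 130 x 180 x 35 mm at the back, bystander. Origin: centre of its underside.
- adapter_a: Turned steel adapter, 32 mm across, 45 mm high, in the tray, bystander. Origin: centre of its underside.
- adapter_b: A second such adapter in the tray, bystander. Origin: centre of its underside.
- bush_a: Brass bush 22 mm across, 22 mm high, nearest the robot, bystander. Origin: centre of its underside.
- bush_b: Brass bush 22 mm across, 22 mm high, behind the pot, bystander. Origin: centre of its underside.
- tape: Yellow tape reel 90 mm across, 22 mm high, bystander. Origin: centre of its underside.
- driver: Screwdriver with a red handle lying on the bench, bystander. Origin: its underside, mid-length.
- oil: Green plastic bottle 56 mm across, 130 mm high, at the back, bystander. Origin: centre of its underside.
Not all that is in view belongs to the job. Several things have the shape of the pot; the one meant has the colours described above. Several things have the shape of the cup_small; the one meant has the colours described above.

How it is judged:
By the outcome, as a careful person would: the job done as asked, in the order asked, and still so for the second after the job is handed in, while the arm keeps its last pose, push and grip.
It also fails if it takes over 72 s, if anything falls off the work surface, if the arm or the gripper's body presses on something with over 40 N, if the wrist force passes 120 N, or if a joint passes its speed limit or range.

## Working session

There is one attempt and no reset: what is moved stays moved. The work goes in short steps, Python scripts to look and compute and a tool call to move; the robot and the scene stay as the last step left them, time stands still between calls to the robot, and variables do not carry over. Pictures are saved under pics/ and viewed, about 8 in all and at most 12, crops included, and the job is handed in when it is done.

Besides the shell and the picture viewer there is one more tool, called by a JSON object that holds its "method" and its "body", one argument or row to a line. play_rows: Moves the arm, as the interface text tells. Its arguments: {"type":"object","properties":{"moves":{"type":"array"},"force":{"type":"number"}},"required":["moves"]}

```bash
ls; mkdir -p pics
cat > h.py <<'E'
import numpy as np, cv2
from workcell import get_state, imaging, env, spotter
def pix(ci,P):
    p=np.array(ci["world_to_cam"])@np.append(P,1); return np.array([ci["fx"]*p[0]/p[2]+ci["cx"],ci["fy"]*p[1]/p[2]+ci["cy"]])
def ray(ci,u,v,fish=False):
    M=np.array(ci["world_to_cam"]); a=(u-ci["cx"])/ci["fx"]; b=(v-ci["cy"])/ci["fy"]
    if fish:
        r=np.hypot(a,b); s=np.sin(r)/max(r,1e-9); d=np.array([a*s,b*s,np.cos(r)])
    else: d=np.array([a,b,1.])
    R=M[:3,:3]; return -R.T@M[:3,3], R.T@d/np.linalg.norm(d)
def atz(ci,u,v,z,fish=False):
    o,d=ray(ci,u,v,fish); return o+d*(z-o[2])/d[2]
def tri(rs):
    A=sum(np.eye(3)-np.outer(d,d) for o,d in rs); b=sum((np.eye(3)-np.outer(d,d))@o for o,d in rs); return np.linalg.solve(A,b)
def save(im,n): cv2.imwrite("pics/"+n,im[:,:,::-1])
E
python3 - <<'E'
from h import *
np.set_printoptions(precision=3,suppress=True)
print(get_state())
for c in("top","side"):
    im=imaging.read_camera(c); save(im,c+"0.png"); ci=imaging.camera_info(c); print(c,ci)
    for q in("pot","cup_large","cup_small","collar","knob"):
        print(q,[(np.round(d["extent"]).tolist(),round(d["conf"],2)) for d in spotter.spot_in(c,q)][:5])
E
```

```text
pics
{'clock': 0.0, 'joint_pos': array([-1.421,  0.314,  0.045,  1.304, -0.   ,  1.431]), 'qvel': array([-0.002, -0.   ,  0.   , -0.002, -0.001, -0.002]), 'tau': array([  0.   , -48.063,  29.853,   0.019,  -0.   ,   0.   ]), 'tcp_pos': array([ 0.164, -0.551,  0.23 ]), 'orientation': array([-0.001,  0.99 ,  0.144, -0.   ]), 'wrist_force': array([-0.847,  1.33 ,  0.077]), 'ft_torque': array([-0.028,  0.011,  0.005]), 'finger_gap': 0.08522969461058609}
top {'fx': 363.79995438480967, 'fy': 363.79995438480967, 'cx': 260.498671202009, 'cy': 187.9474027119318, 'world_to_cam': array([[ 0.01 , -1.   , -0.008, -0.021],
       [-0.997, -0.01 , -0.078,  0.593],
       [ 0.078,  0.009, -0.997,  1.138],
       [ 0.   ,  0.   ,  0.   ,  1.   ]])}
pot [([242.0, 246.0, 273.0, 278.0], 0.77), ([282.0, 185.0, 319.0, 216.0], 0.68), ([239.0, 195.0, 271.0, 225.0], 0.59), ([235.0, 119.0, 251.0, 142.0], 0.54)]
cup_large [([241.0, 198.0, 267.0, 224.0], 0.62), ([180.0, 223.0, 206.0, 240.0], 0.54)]
cup_small [([186.0, 166.0, 207.0, 182.0], 0.49)]
collar [([333.0, 214.0, 363.0, 241.0], 0.55)]
knob [([329.0, 217.0, 364.0, 241.0], 0.83)]
side {'fx': 463.052599830025, 'fy': 463.052599830025, 'cx': 258.3773608975398, 'cy': 188.11845534346065, 'world_to_cam': array([[ 0.983, -0.184, -0.009, -0.56 ],
       [-0.102, -0.503, -0.858,  0.124],
       [ 0.154,  0.844, -0.513,  1.182],
       [ 0.   ,  0.   ,  0.   ,  1.   ]])}
pot [([160.0, 202.0, 201.0, 233.0], 0.96), ([241.0, 223.0, 287.0, 261.0], 0.81), ([226.0, 194.0, 258.0, 227.0], 0.55), ([226.0, 203.0, 257.0, 216.0], 0.16)]
cup_large [([202.0, 164.0, 216.0, 187.0], 0.86)]
cup_small [([262.0, 155.0, 276.0, 180.0], 0.79), ([330.0, 250.0, 351.0, 273.0], 0.52), ([257.0, 146.0, 269.0, 168.0], 0.44)]
collar [([220.0, 247.0, 263.0, 305.0], 0.77)]
knob [([222.0, 250.0, 258.0, 305.0], 0.61), ([242.0, 138.0, 269.0, 155.0], 0.46), ([315.0, 225.0, 327.0, 246.0], 0.37)]
```

```bash
python3 -c "
import cv2
a=cv2.imread('pics/top0.png');b=cv2.imread('pics/side0.png')
cv2.imwrite('pics/t.png',cv2.resize(a,(800,600)));cv2.imwrite('pics/s.png',cv2.resize(b,(800,600)))"
```

```text
(no output)
```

View pics/t.png

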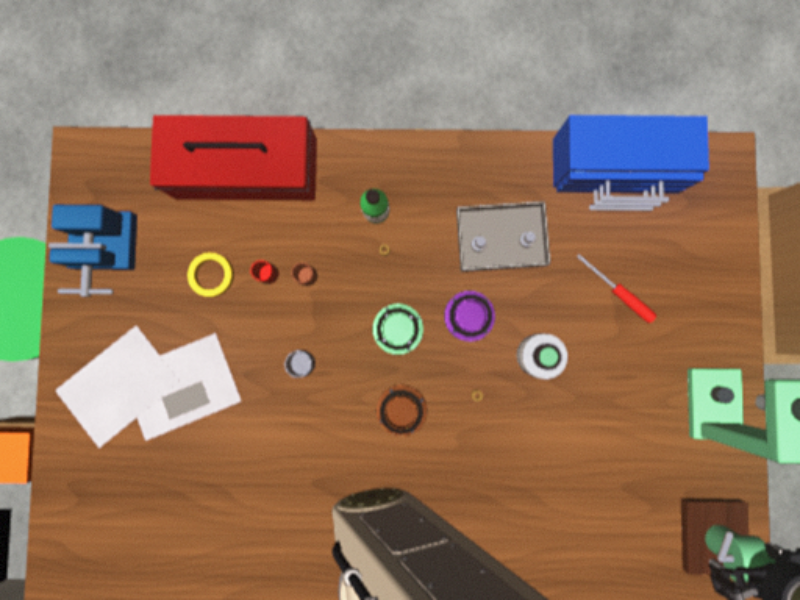

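View pics/s.png

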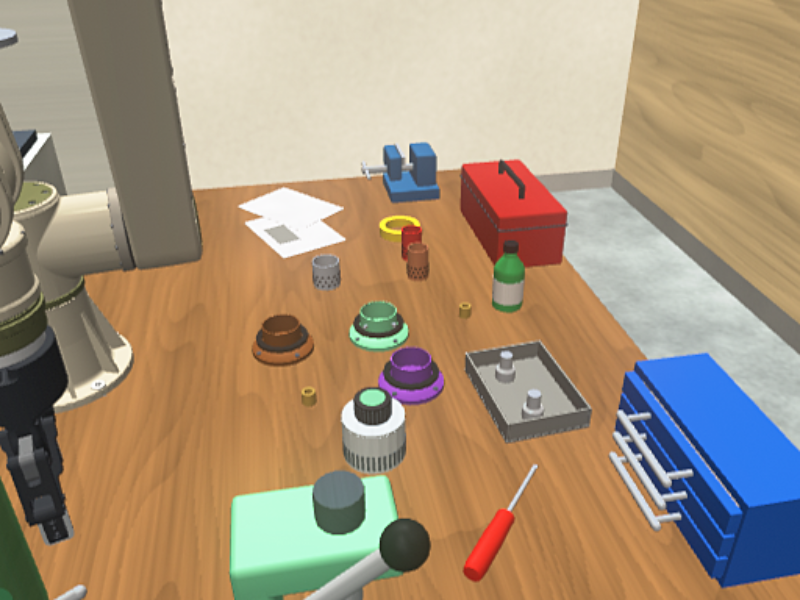

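Top view (800x600 px): mint pot (398,328), with purple pot (470,315) and orange pot (402,410) as look-alikes. The steel cup is at (299,363) and the collar at (543,356). Two small cups show: copper/brown (305,274) and red (264,271). The side view agrees: mint pot (379,318), copper cup (417,260) in front of the red cup (411,242). The job uses the mint pot and the copper cup. I'll measure by colour and confirm the choice in a wrist crop.

Run:
```python
from h import *
np.set_printoptions(precision=4,suppress=True)
t=imaging.camera_info("top"); s=imaging.camera_info("side"); k=1.5625
f=lambda p,q:tri([ray(t,p[0]/k,p[1]/k),ray(s,q[0]/k,q[1]/k)])
# same features: pot rim centre, cup rim centre, cups, knob top
for n,p,q in(("pot",(398,328),(379,314)),("cupL",(299,363),(326,260)),("copper",(305,274),(417,247)),("red",(264,271),(411,231)),("collar",(547,356),(373,397)),("bushfront",(477,396),(309,392)),("bushback",(384,249),(465,307))):
    print(n,f(p,q))
print(imaging.camera_info("wrist"))
R=np.array(imaging.camera_info("wrist")["world_to_cam"]);print(-R[:3,:3].T@R[:3,3])
```

```text
pot [0.5251 0.0018 0.0406]
cupL [0.4534 0.1965 0.0514]
copper [0.6292 0.1859 0.0664]
red [0.6344 0.2687 0.0609]
collar [ 0.4738 -0.2829  0.093 ]
bushfront [ 0.3907 -0.1589  0.0174]
bushback [0.6876 0.0333 0.0155]
{'fx': 297.3186396354542, 'fy': 297.3186396354542, 'cx': 259.6435947047858, 'cy': 189.51257071618585, 'world_to_cam': array([[ 0.287 , -0.9579,  0.0006, -0.5752],
       [-0.9127, -0.2733,  0.3036, -0.0399],
       [-0.2907, -0.0877, -0.9528,  0.3784],
       [ 0.    ,  0.    ,  0.    ,  1.    ]])}
[ 0.2387 -0.5288  0.373 ]
```

{"method": "play_rows", "body": {
  "moves": [
    {"claw": 8.5, "delta_pos": [53.5, -47.8, -2], "twist": -73.4},
    {"claw": 8.5, "delta_pos": [53.5, -47.8, -2], "twist": -73.4},
    {"claw": 8.5, "delta_pos": [53.5, -47.8, -2], "twist": -73.4},
    {"claw": 8.5, "delta_pos": [53.5, -47.8, -2], "twist": -73.4},
    {"claw": 8.5, "delta_pos": [53.5, -47.8, -2], "twist": -73.4},
    {"claw": 8.5, "delta_pos": [53.5, -47.8, -2], "twist": -73.4},
    {"claw": 8.5, "delta_pos": [53.5, -47.8, -2], "twist": -73.4},
    {"claw": 8.5, "delta_pos": [53.5, -47.8, -2], "twist": -73.4},
    {"claw": 8.5, "delta_pos": [53.5, -47.8, -2], "twist": -73.4},
    {"claw": 8.5, "delta_pos": [53.5, -47.8, -2], "twist": -73.4},
    {"claw": 8.5, "delta_pos": [53.5, -47.8, -2], "twist": -73.4},
    {"claw": 8.5, "delta_pos": [53.5, -47.8, -2], "twist": -73.4}
  ],
  "force": 60
}}

```text
clock: 2.1
tcp_pos: [0.5416, 0.0628, 0.2512]
orientation: [0.0, 0.706, 0.708, 0.0]
wrist_force: [0.0, -0.2, 0.1]
finger_gap: 0.0851
```

```bash
cat > look.py <<'E'
import sys,pickle
from h import *
np.set_printoptions(precision=4,suppress=True)
n=sys.argv[1]; st=get_state(); ci=imaging.camera_info("wrist"); im=imaging.read_camera("wrist")
pickle.dump((ci,im,st),open(n+".pkl","wb"))
print(st["clock"],st["tcp_pos"],st["orientation"],st["joint_pos"])
for q in sys.argv[2:]:
    for d in spotter.spot_in("wrist",q)[:4]:
        e=d["extent"]; print(q,round(d["conf"],2),np.round(e).tolist())
save(cv2.resize(im,(800,600)),n+".png")
E
python3 look.py w1 pot cup_large cup_small collar
```

```text
2.1 [0.5416 0.0628 0.2512] [0.0002 0.706  0.7082 0.0003] [-0.0319  0.2496  0.0087  1.3293  0.0002  1.5356]
pot 0.85 [103.0, 168.0, 168.0, 234.0]
pot 0.77 [232.0, 257.0, 303.0, 317.0]
pot 0.58 [212.0, 164.0, 284.0, 234.0]
cup_large 0.78 [159.0, 28.0, 213.0, 74.0]
cup_small 0.87 [316.0, 0.0, 356.0, 19.0]
cup_small 0.61 [312.0, 38.0, 358.0, 74.0]
```

View pics/w1.png

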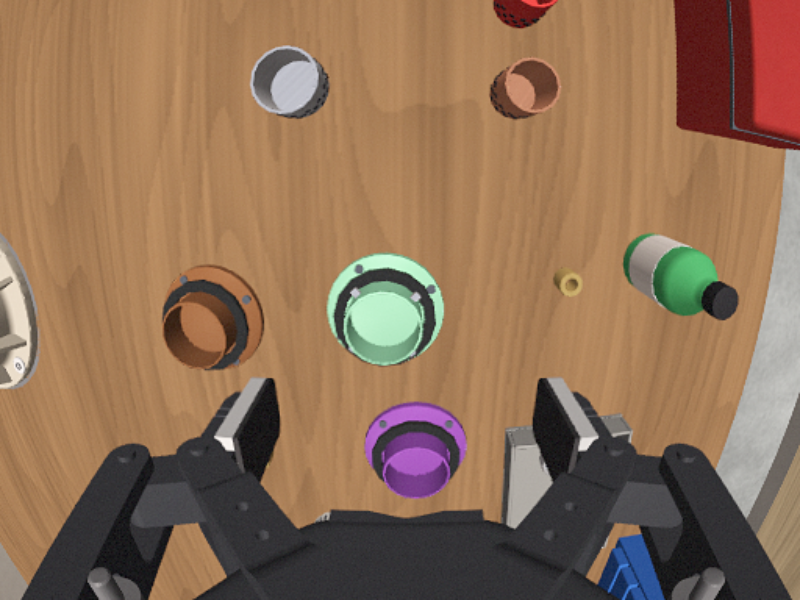

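Wrist view (800x600): steel cup (290,82), copper cup (525,88), red look-alike (523,5), mint pot (385,310) with pins at (355,292) and (417,297), orange pot (212,318), purple pot (415,450). I'll take a second place to triangulate and make the confirming crop.

{"method": "play_rows", "body": {
  "moves": [
    {"claw": 8.5, "delta_pos": [5, 0, 0], "twist": 0},
    {"claw": 8.5, "delta_pos": [9, 0, 0], "twist": 0},
    {"claw": 8.5, "delta_pos": [9, 0, 0], "twist": 0},
    {"claw": 8.5, "delta_pos": [9, 0, 0], "twist": 0}
  ]
}}

```text
clock: 2.85
tcp_pos: [0.5402, 0.1487, 0.2514]
orientation: [0.0, 0.707, 0.707, -0.0]
wrist_force: [0.2, 0.3, -0.6]
finger_gap: 0.0854
```

```bash
cat >> h.py <<'E'
import pickle
from scipy.optimize import minimize
def wp(ci,P):
    M=np.array(ci["world_to_cam"]); p=P@M[:3,:3].T+M[:3,3]; r=np.hypot(p[:,0],p[:,1]); th=np.arctan2(r,p[:,2])
    return np.c_[ci["cx"]+ci["fx"]*th*p[:,0]/r, ci["cy"]+ci["fy"]*th*p[:,1]/r]
A=np.linspace(0,2*np.pi,72,endpoint=False)
def hull(ci,x,y,r,z0,z1):
    P=np.vstack([np.c_[x+r*np.cos(A),y+r*np.sin(A),0*A+z] for z in(z0,z1)]); return cv2.convexHull(wp(ci,P).astype(np.float32))
def seg(im,kind,near,ci,rad=0.07):
    b=cv2.cvtColor(im,cv2.COLOR_RGB2HSV).astype(int); H,S,V=b[...,0],b[...,1],b[...,2]
    R,G,B=[im[...,i].astype(int) for i in range(3)]
    m={"mint":(H>60)&(H<90)&(S>40)&(G>90)&(R>60),"steel":(S<60),"copper":((H<9)|(H>172))&(S>70)}[kind].astype(np.uint8)
    m=cv2.morphologyEx(m,cv2.MORPH_CLOSE,np.ones((5,5)))
    roi=np.zeros_like(m); cv2.fillConvexPoly(roi,hull(ci,near[0],near[1],rad,0,.05).astype(np.int32),1); m&=roi
    n,l,s,_=cv2.connectedComponentsWithStats(m); i=1+np.argmax(s[1:,4]); c=np.argwhere(l==i)[:,::-1].astype(np.float32)
    return cv2.convexHull(c)
def mom(h):
    m=cv2.moments(h); return np.array([m["m10"]/m["m00"],m["m01"]/m["m00"],np.sqrt(m["m00"])])
def fit(views,kind,near,r,z0,z1,freez=True):
    obs=[mom(seg(im,kind,near,ci)) for ci,im,_ in views]
    f=lambda p:np.concatenate([mom(hull(ci,p[0],p[1],r,z0+(p[2] if freez else 0),z1+(p[2] if freez else 0)))-o for (ci,_,_),o in zip(views,obs)])
    from scipy.optimize import least_squares
    s=least_squares(f,[near[0],near[1],0.],x_scale=.01,diff_step=1e-3); return s.x,f(s.x)
E
python3 look.py w2 cup_large cup_small
python3 - <<'E'
from h import *
np.set_printoptions(precision=4,suppress=True)
V=[pickle.load(open(n,"rb")) for n in("w1.pkl","w2.pkl")]
for n,k,c,r,z0,z1 in(("pot","mint",(.525,.002),.052,0,.008),("L","steel",(.453,.196),.0265,0,.052),("S","copper",(.629,.186),.021,0,.065)):
    for vs in (V,V[1:]):
        x,f=fit(vs,k,c,r,z0,z1,len(vs)>1); print(n,x,f)
im=V[1][1].copy()
crop=cv2.resize(im[0:250,120:420],(800,600)); 
save(crop,"c2.png")
E
```

```text
2.85 [0.5402 0.1487 0.2514] [ 0.0002  0.7075  0.7067 -0.0002] [ 0.1256  0.2798  0.0493  1.3404 -0.0006  1.6974]
cup_large 0.95 [163.0, 100.0, 213.0, 142.0]
cup_large 0.49 [305.0, 0.0, 356.0, 11.0]
cup_small 0.96 [313.0, 106.0, 360.0, 146.0]
cup_small 0.83 [316.0, 42.0, 362.0, 79.0]
pot [ 0.5235  0.0017 -0.0017] [-0.0941  0.8974  1.1464  0.094  -0.9917 -0.5098]
pot [0.5234 0.001  0.    ] [ 0.0034 -0.059  -0.3974]
L [ 0.4497  0.199  -0.0049] [ 0.0559  0.4565  0.3985 -0.0232 -0.4374  0.3346]
L [0.451  0.1989 0.    ] [0.0152 0.0016 0.8997]
S [ 0.674   0.2033 -0.1085] [ 2.4063 10.0812  5.8282 -3.3807 -9.9806 13.2325]
S [0.6461 0.1969 0.    ] [-0.6001 -0.031  21.9641]
```

View pics/c2.png

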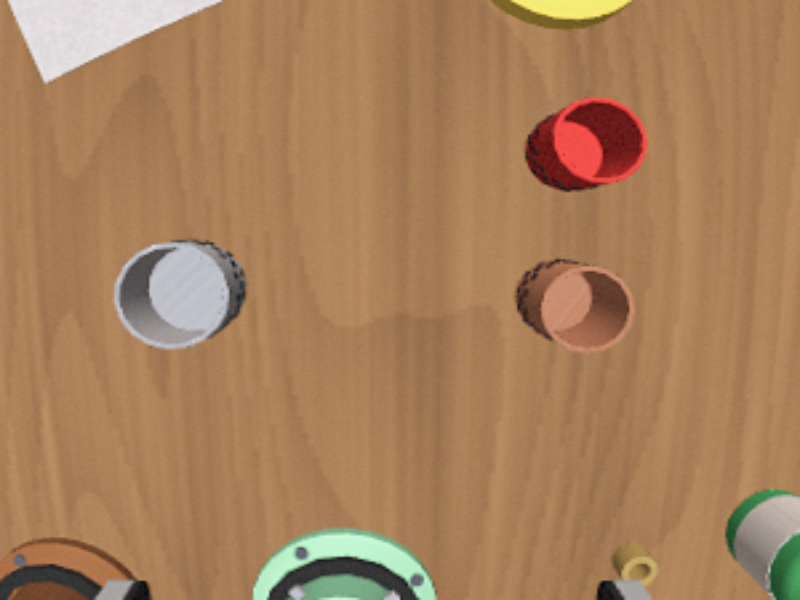

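The crop confirms it: the copper cup is at (577,305), while the red one at (590,143) is the look-alike. Steel cup is at (180,295). I'll refine the copper cup with a tighter mask and check against spotter boxes.

```bash
sed -i 's/"copper":((H<9)|(H>172))&(S>70)/"copper":(((H<9)|(H>172))\&(S<190)\&(S>60))|(V<60)/' h.py
python3 - <<'E'
from h import *
np.set_printoptions(precision=4,suppress=True)
V=[pickle.load(open(n,"rb")) for n in("w1.pkl","w2.pkl")]
im=V[1][1]; b=cv2.cvtColor(im,cv2.COLOR_RGB2HSV)
u,v=120+577*300/800,305*250/600
print([b[int(v)+j,int(u)+i].tolist() for i,j in((-12,0),(-4,0),(4,0),(12,8))], b[int(v),int(u)+40].tolist())
x,f=fit(V[:1],"mint",(.525,.002),.052,0,.008,False);print("pot1",x,f)
import h
E=lambda e:np.array(e)
def bb(ci,x,y,r,z0,z1):
    q=hull(ci,x,y,r,z0,z1)[:,0]; return np.r_[q.min(0),q.max(0)]
from scipy.optimize import least_squares
for n,c,r,hh,ex in(("S",(.629,.186),.021,.065,[[312,38,358,74],[313,106,360,146]]),("L",(.45,.199),.0265,.052,[[159,28,213,74],[163,100,213,142]])):
    g=lambda p:np.concatenate([bb(ci,p[0],p[1],r,p[2],hh+p[2])-np.array(e) for (ci,_,_),e in zip(V,ex)])
    s=least_squares(g,[*c,0],x_scale=.01,diff_step=1e-3);print(n,s.x,g(s.x))
sv=[seg(V[i][1],"copper",(.630,.187),V[i][0],.05) for i in(0,1)]
for h_ in sv: print(h_[:,0].min(0),h_[:,0].max(0))
E
```

```text
[[10, 114, 204], [10, 116, 200], [10, 114, 197], [9, 137, 132]] [14, 121, 183]
pot1 [0.5237 0.0034 0.    ] [-0.0174  0.156   1.5073]
S [ 0.6335  0.1945 -0.0066] [ 1.3055 -1.7565  0.9998  1.5818  0.079   1.1411 -2.2356 -0.7236]
L [ 0.4514  0.2006 -0.0037] [ 1.504  -0.3371 -1.6064  0.3187  0.0359 -1.4458 -0.0652  1.3399]
[325.  39.] [356.  67.]
[339. 113.] [355. 138.]
```

{"method": "play_rows", "body": {
  "moves": [
    {"claw": 8.5, "delta_pos": [5, -8.9, 3], "twist": 0},
    {"claw": 8.5, "delta_pos": [5, -8.9, 14], "twist": 0},
    {"claw": 8.5, "delta_pos": [5, -8.9, 14], "twist": 0},
    {"claw": 8.5, "delta_pos": [5, -8.9, 14], "twist": 0},
    {"claw": 8.5, "delta_pos": [5, -8.9, 14], "twist": 0}
  ]
}}

```text
clock: 3.62
tcp_pos: [0.4535, 0.1996, 0.1131]
orientation: [0.001, 0.707, 0.707, 0.001]
wrist_force: [0.4, 0.3, 0.8]
finger_gap: 0.0852
```

```bash
sed -i 's/(((H<9)|(H>172))&(S<190)&(S>60))|(V<60)/((H<12)\&(S<200)\&(S>60))|(V<60)/' h.py
python3 look.py w3 cup_large
python3 - <<'E'
from h import *
np.set_printoptions(precision=4,suppress=True)
V=[pickle.load(open(n,"rb")) for n in("w1.pkl","w2.pkl","w3.pkl")]
ci,im,st=V[2]
for z in(0,-.004): print("L close",fit([V[2]],"steel",(.451,.2),.0265,z,.052+z,False))
cp=im.copy()
for x,y,c in((.451,.200,(255,0,0)),):
    for z in(0,.052): cv2.polylines(cp,[np.round(wp(ci,np.c_[x+.0265*np.cos(A),y+.0265*np.sin(A),0*A+z])).astype(np.int32)],True,c)
save(cv2.resize(cp[:,100:420],(640,768))[:600],"c3.png")
def seg2(n): return seg(V[n][1],"copper",(.632,.192),V[n][0],.05)
for i in(0,1):
    q=seg2(i)[:,0]; print(q.min(0),q.max(0))
print("S",fit(V[:2],"copper",(.632,.192),.021,0,.065))
E
```

```text
3.625 [0.4535 0.1996 0.1131] [0.0009 0.7074 0.7068 0.0011] [ 0.2527  0.2294 -0.3678  0.9708 -0.0004  1.8243]
cup_large 0.67 [220.0, 158.0, 292.0, 236.0]
L close (array([0.451 , 0.1993, 0.    ]), array([-0.0026,  0.0238,  1.2197]))
L close (array([0.4509, 0.1979, 0.    ]), array([-0.0001,  0.0006,  0.0244]))
[313.  36.] [358.  75.]
[313. 108.] [357. 146.]
S (array([ 0.6327,  0.1939, -0.0059]), array([-0.0411,  0.4614,  0.4474, -0.0145, -0.4462,  0.432 ]))
```

View pics/c3.png

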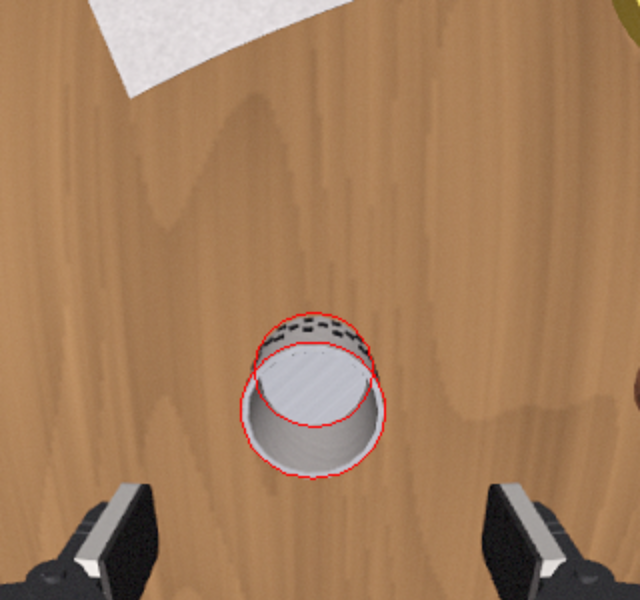

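{"method": "play_rows", "body": {
  "moves": [
    {"claw": 8.5, "delta_pos": [0, 0, 5.0], "twist": 0},
    {"claw": 8.5, "delta_pos": [0, 0, 7.5], "twist": 0},
    {"claw": 8.5, "delta_pos": [0, 0, 7.5], "twist": 0},
    {"claw": 5, "delta_pos": [0, 0, 7.5], "twist": 0},
    {"claw": 5, "delta_pos": [0, 0, 7.5], "twist": 0},
    {"claw": 5, "delta_pos": [0, 0, 7.5], "twist": 0},
    {"claw": 5, "delta_pos": [0, 0, 7.5], "twist": 0},
    {"claw": 5, "delta_pos": [0, 0, 7.5], "twist": 0}
  ],
  "force": 40
}}

```text
clock: 4.72
tcp_pos: [0.4534, 0.2003, 0.0387]
orientation: [0.001, 0.707, 0.707, 0.002]
wrist_force: [-0.1, -0.8, 7.6]
finger_gap: 0.0508
```

{"method": "play_rows", "body": {
  "moves": [
    {"claw": 4, "delta_pos": [0, 0, 0], "twist": 0},
    {"claw": 4, "delta_pos": [0, 0, 0], "twist": 0}
  ]
}}

```text
clock: 4.97
tcp_pos: [0.4534, 0.2003, 0.0387]
orientation: [0.001, 0.707, 0.707, 0.002]
wrist_force: [0.5, -1.4, 7.0]
finger_gap: 0.0508
```

```bash
python3 look.py w4
python3 - <<'E'
from h import *
ci,im,st=pickle.load(open("w4.pkl","rb"))
save(cv2.resize(im[130:330,140:380],(720,600)),"c4.png")
E
```

```text
4.975 [0.4534 0.2003 0.0387] [0.0013 0.707  0.7072 0.0018] [ 0.2541  0.307  -0.4718  0.7875 -0.0004  1.8246]
```

View pics/c4.png

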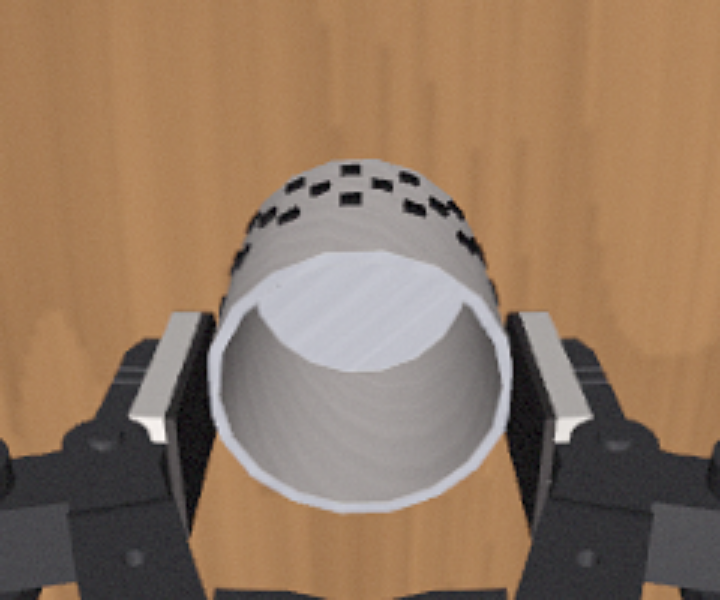

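Cup is gripped cleanly between both pads (rim around (360,385) in the crop). I'll lift it and get a close look at the pot.

{"method": "play_rows", "body": {
  "moves": [
    {"claw": 4, "delta_pos": [0, 0, -5], "twist": 0},
    {"claw": 4, "delta_pos": [0, 0, -11], "twist": 0},
    {"claw": 4, "delta_pos": [-6, 1.6, -12], "twist": 0},
    {"claw": 4, "delta_pos": [-12, 3.2, -12], "twist": 0},
    {"claw": 4, "delta_pos": [-18, 4.8, -12], "twist": 0},
    {"claw": 4, "delta_pos": [-23, 6.2, -12], "twist": 0},
    {"claw": 4, "delta_pos": [-26, 7, -12], "twist": 0},
    {"claw": 4, "delta_pos": [-26, 7, -12], "twist": 0},
    {"claw": 4, "delta_pos": [-26, 7, -12], "twist": 0}
  ]
}}

```text
clock: 6.15
tcp_pos: [0.5213, -0.0598, 0.1568]
orientation: [0.0, 0.707, 0.707, 0.0]
wrist_force: [0.0, 0.2, -0.8]
finger_gap: 0.051
```

```bash
python3 look.py w5 pot
python3 - <<'E'
from h import *
np.set_printoptions(precision=4,suppress=True)
V=[pickle.load(open(n,"rb")) for n in("w4.pkl","w5.pkl")]
print("pot",fit([V[1]],"mint",(.5237,.002),.052,0,.008,False))
print("pot z-.004",fit([V[1]],"mint",(.5237,.002),.052,-.004,.004,False))
ci,im,st=V[1]
t=st["tcp_pos"]
cp=im.copy()
x,y=fit([V[1]],"mint",(.5237,.002),.052,0,.008,False)[0][:2]
def circ(x,y,r,z,c): cv2.polylines(cp,[np.round(wp(ci,np.c_[x+r*np.cos(A),y+r*np.sin(A),0*A+z])*4).astype(np.int32)],True,c,1,cv2.LINE_AA,2)
circ(x,y,.052,.0,(255,0,0));circ(x,y,.032,.05,(255,0,0))
zr=t[2]+.0133
circ(t[0],t[1],.0265,zr,(0,0,255)); circ(t[0],t[1],.0265,zr-.052,(0,0,255))
save(cv2.resize(cp,None,fx=2,fy=2)[:,110:910][:,:][100:700],"c5.png")
E
```

```text
6.15 [ 0.5213 -0.0598  0.1568] [0.0001 0.7071 0.7071 0.0002] [-0.2675  0.2511 -0.2241  1.0952  0.0003  1.3034]
pot 0.86 [288.0, 205.0, 332.0, 290.0]
pot 0.8 [61.0, 80.0, 151.0, 174.0]
pot 0.56 [212.0, 62.0, 314.0, 165.0]
pot (array([ 0.5237, -0.0003,  0.    ]), array([ 0.1098,  1.1424, 26.7161]))
pot z-.004 (array([ 0.5238, -0.0005,  0.    ]), array([ 0.1041,  1.0638, 25.4756]))
```

View pics/c5.png

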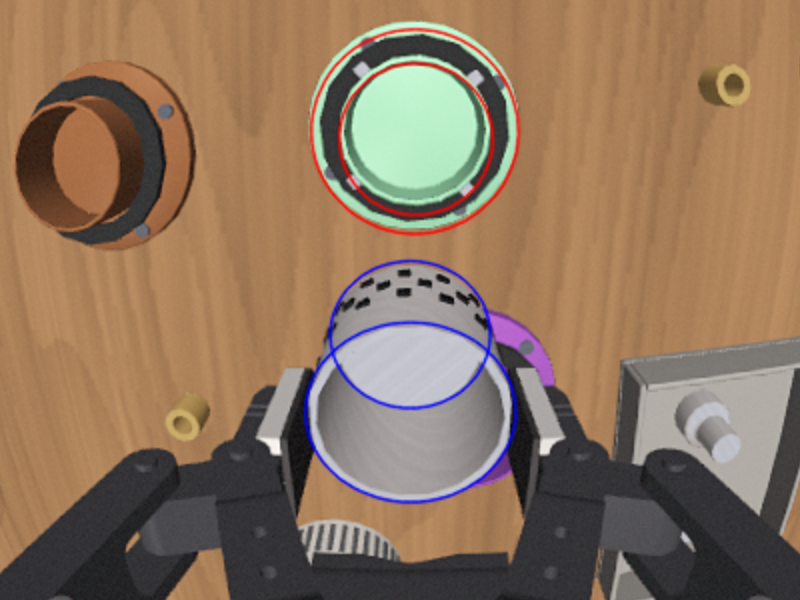

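The held cup (rim around (410,410)) matches the TCP projection. The pot flange centre is near (415,127). My mask lost part of it, so I'll refit using all the mint components.

Run:
```python
from h import *
import h
np.set_printoptions(precision=4,suppress=True)
V=[pickle.load(open(n,"rb")) for n in("w1.pkl","w5.pkl")]
def seg(im,kind,near,ci,rad=.07):
    b=cv2.cvtColor(im,cv2.COLOR_RGB2HSV).astype(int); m=((b[...,0]>55)&(b[...,0]<95)&(b[...,1]>25)).astype(np.uint8)
    m=cv2.morphologyEx(m,cv2.MORPH_OPEN,np.ones((2,2)))
    roi=np.zeros_like(m); cv2.fillConvexPoly(roi,hull(ci,*near,.062,0,.05).astype(np.int32),1); return cv2.convexHull(np.argwhere(m&roi)[:,::-1].astype(np.float32))
h.seg=seg
for v in([V[0]],[V[1]],V): print(fit(v,"m",(.5237,.002),.052,0,.008,len(v)>1))
# bore: floor ellipse centre in close view
ci,im,st=V[1]
```

```text
(array([0.525, 0.002, 0.   ]), array([-0.0133,  0.1362,  1.3172]))
(array([0.5243, 0.0024, 0.    ]), array([0.0067, 0.0584, 1.4966]))
(array([ 0.5245,  0.0017, -0.0045]), array([-0.2078, -0.661 ,  0.6624,  0.1449,  0.5014,  0.0878]))
```

{"method": "play_rows", "body": {
  "moves": [
    {"claw": 4, "delta_pos": [4, 0.3, 0], "twist": 0},
    {"claw": 4, "delta_pos": [6.2, 0.32, 3], "twist": 0},
    {"claw": 4, "delta_pos": [6.2, 0.32, 6], "twist": 0},
    {"claw": 4, "delta_pos": [6.2, 0.32, 6], "twist": 0},
    {"claw": 4, "delta_pos": [6.2, 0.32, 6], "twist": 0},
    {"claw": 4, "delta_pos": [6.2, 0.32, 6], "twist": 0}
  ]
}}

```text
clock: 7.0
tcp_pos: [0.5257, 0.0017, 0.0978]
orientation: [0.001, 0.707, 0.707, 0.001]
wrist_force: [-0.2, -0.0, -0.2]
finger_gap: 0.0506
```

{"method": "play_rows", "body": {
  "moves": [
    {"claw": 4, "delta_pos": [0, -0.12, 0.5], "twist": 0},
    {"claw": 4, "delta_pos": [0, -0.12, 1.5], "twist": 0},
    {"claw": 4, "delta_pos": [0, -0.12, 2.5], "twist": 0},
    {"claw": 4, "delta_pos": [0, -0.12, 3.5], "twist": 0},
    {"claw": 4, "delta_pos": [0, -0.12, 4.4], "twist": 0},
    {"claw": 4, "delta_pos": [0, -0.12, 4.4], "twist": 0}
  ]
}}

```text
clock: 7.75
tcp_pos: [0.5231, 0.0021, 0.0518]
orientation: [-0.0, 0.707, 0.707, -0.0]
wrist_force: [-1.4, 3.9, 0.7]
finger_gap: 0.0506
```

{"method": "play_rows", "body": {
  "moves": [
    {"claw": 8.5, "delta_pos": [0, 0, 0], "twist": 0},
    {"claw": 8.5, "delta_pos": [0, 0, 0], "twist": 0},
    {"claw": 8.5, "delta_pos": [0, 0, 0], "twist": 0},
    {"claw": 8.5, "delta_pos": [0, 0, -5], "twist": 0},
    {"claw": 8.5, "delta_pos": [0, 0, -10], "twist": 0},
    {"claw": 8.5, "delta_pos": [2, 2, -15], "twist": 0},
    {"claw": 8.5, "delta_pos": [7, 5, -18], "twist": 0},
    {"claw": 8.5, "delta_pos": [7, 5, -18], "twist": 0},
    {"claw": 8.5, "delta_pos": [7, 5, -18], "twist": 0}
  ]
}}

```text
clock: 8.88
tcp_pos: [0.573, 0.0719, 0.2316]
orientation: [-0.0, 0.707, 0.707, -0.001]
wrist_force: [-0.5, 0.3, -0.7]
finger_gap: 0.085
```

```bash
python3 look.py w6 cup_large cup_small
python3 - <<'E'
from h import *
import h
np.set_printoptions(precision=4,suppress=True)
V=[pickle.load(open(n+".pkl","rb")) for n in("w6","w2","w1")]
ci,im,st=V[0]
o=h.seg
print("S",fit(V[:1],"copper",(.632,.192),.021,-.005,.06,False),fit(V,"copper",(.632,.192),.021,0,.065))
cp=im.copy()
def circ(x,y,r,z,c): cv2.polylines(cp,[np.round(wp(ci,np.c_[x+r*np.cos(A),y+r*np.sin(A),0*A+z])*4).astype(np.int32)],True,c,1,cv2.LINE_AA,2)
circ(.5243,.0022,.032,.046,(255,0,0)); circ(.5243,.0022,.0265,.062,(0,0,255))
save(cv2.resize(cp[100:330,120:420],(782,600)),"c6.png")
E
```

```text
8.875 [0.573  0.0719 0.2316] [-0.0002  0.7068  0.7074 -0.0006] [-0.0138  0.319   0.0548  1.3078 -0.0006  1.5561]
cup_small 0.79 [294.0, 0.0, 334.0, 17.0]
cup_small 0.77 [291.0, 42.0, 336.0, 78.0]
S (array([0.6319, 0.1941, 0.    ]), array([-0.0209,  0.0199,  0.5365])) (array([ 0.6325,  0.1941, -0.0061]), array([ 0.2925,  0.1974,  0.4188, -0.1825, -0.5661,  0.4047, -0.2185,
        0.3738,  0.4227]))
```

View pics/c6.png

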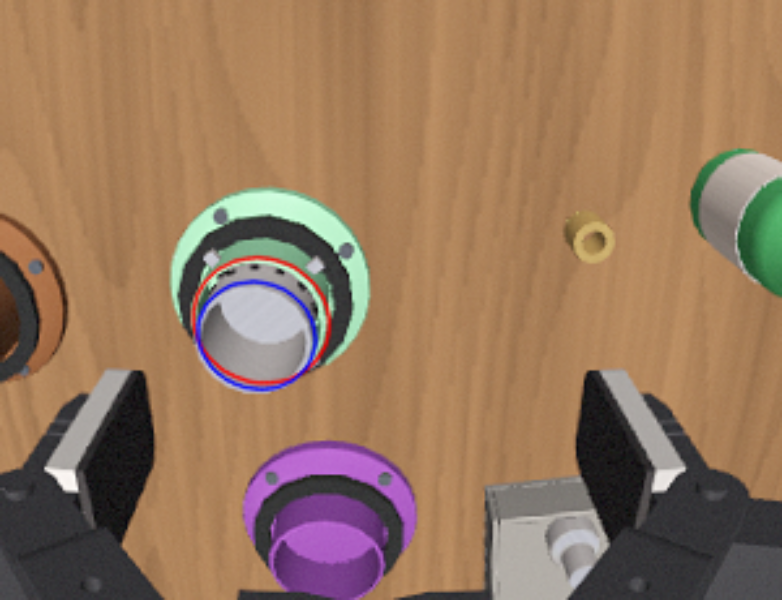

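Steel cup stands upright in the mint pot (rim (258,335) fits the expected circle). Next is the copper cup.

{"method": "play_rows", "body": {
  "moves": [
    {"claw": 8.5, "delta_pos": [6, 3, 0], "twist": 0},
    {"claw": 8.5, "delta_pos": [12.1, 5.9, 5], "twist": 0},
    {"claw": 8.5, "delta_pos": [12.1, 5.9, 10.5], "twist": 0},
    {"claw": 8.5, "delta_pos": [12.1, 5.9, 11.6], "twist": 0},
    {"claw": 8.5, "delta_pos": [12.1, 5.9, 11.6], "twist": 0},
    {"claw": 8.5, "delta_pos": [12.1, 5.9, 11.6], "twist": 0}
  ]
}}

```text
clock: 9.78
tcp_pos: [0.6328, 0.192, 0.1173]
orientation: [0.0, 0.707, 0.707, 0.0]
wrist_force: [0.5, -0.7, -0.3]
finger_gap: 0.0849
```

```bash
python3 look.py w7 cup_small
python3 - <<'E'
from h import *
np.set_printoptions(precision=4,suppress=True)
V=[pickle.load(open("w7.pkl","rb"))]
for z in(0,-.005): print("S",fit(V,"copper",(.632,.194),.021,z,.065+z,False))
E
```

```text
9.775 [0.6328 0.192  0.1173] [0.0004 0.7075 0.7067 0.0004] [ 0.1734  0.5285  0.0916  1.1328 -0.0002  1.7453]
cup_small 0.7 [229.0, 61.0, 297.0, 122.0]
cup_small 0.56 [226.0, 160.0, 288.0, 235.0]
S (array([0.6316, 0.1942, 0.    ]), array([-0.0006, -0.0217,  1.2766]))
S (array([0.6316, 0.1923, 0.    ]), array([ 0.    ,  0.0009, -0.0453]))
```

{"method": "play_rows", "body": {
  "moves": [
    {"claw": 8.5, "delta_pos": [0.2, -0.1, 4.0], "twist": 0},
    {"claw": 8.5, "delta_pos": [0.2, -0.1, 6.6], "twist": 0},
    {"claw": 8.5, "delta_pos": [0.2, -0.1, 6.6], "twist": 0},
    {"claw": 3, "delta_pos": [0.2, -0.1, 6.6], "twist": 0},
    {"claw": 3, "delta_pos": [0.2, -0.1, 6.6], "twist": 0},
    {"claw": 3, "delta_pos": [0.2, -0.1, 6.6], "twist": 0},
    {"claw": 3, "delta_pos": [0.2, -0.1, 6.6], "twist": 0},
    {"claw": 3, "delta_pos": [0.2, -0.1, 6.6], "twist": 0},
    {"claw": 3, "delta_pos": [0.2, -0.1, 6.6], "twist": 0}
  ]
}}

```text
clock: 11.0
tcp_pos: [0.6326, 0.1951, 0.0525]
orientation: [0.001, 0.707, 0.707, 0.001]
wrist_force: [-0.0, -0.6, 5.8]
finger_gap: 0.0402
```

{"method": "play_rows", "body": {
  "moves": [
    {"claw": 3, "delta_pos": [0, 0, -5], "twist": 0},
    {"claw": 3, "delta_pos": [0, 0, -11], "twist": 0},
    {"claw": 3, "delta_pos": [-5, -2.2, -13], "twist": 0},
    {"claw": 3, "delta_pos": [-10, -4.4, -13], "twist": 0},
    {"claw": 3, "delta_pos": [-15, -6.6, -13], "twist": 0},
    {"claw": 3, "delta_pos": [-20, -8.8, -13], "twist": 0},
    {"claw": 3, "delta_pos": [-24, -10.4, -13], "twist": 0},
    {"claw": 3, "delta_pos": [-25, -10.8, -13], "twist": 0},
    {"claw": 3, "delta_pos": [-25, -10.8, -13], "twist": 0},
    {"claw": 3, "delta_pos": [-25, -10.8, -13], "twist": 0}
  ]
}}

```text
clock: 12.25
tcp_pos: [0.5239, -0.0543, 0.1805]
orientation: [0.0, 0.707, 0.708, 0.0]
wrist_force: [-0.1, 0.4, -1.1]
finger_gap: 0.0402
```

```bash
python3 look.py w8 cup_large
python3 - <<'E'
from h import *
ci,im,st=pickle.load(open("w8.pkl","rb")); t=st["tcp_pos"]; cp=im.copy()
def circ(x,y,r,z,c): cv2.polylines(cp,[np.round(wp(ci,np.c_[x+r*np.cos(A),y+r*np.sin(A),0*A+z])*4).astype(np.int32)],True,c,1,cv2.LINE_AA,2)
circ(.5243,.0022,.052,.004,(255,0,0)); circ(.5243,.0022,.0265,.066,(255,0,0))
for z in(.0125,-.0525): circ(t[0],t[1],.021,t[2]+z,(0,0,255))
save(cv2.resize(cp,None,fx=2,fy=2)[100:700,110:910],"c8.png")
E
```

```text
12.25 [ 0.5239 -0.0543  0.1805] [0.0002 0.7067 0.7075 0.0003] [-0.2558  0.2407 -0.1776  1.1519  0.0003  1.3137]
cup_large 0.7 [229.0, 92.0, 292.0, 152.0]
cup_large 0.57 [214.0, 301.0, 255.0, 329.0]
cup_large 0.25 [392.0, 88.0, 417.0, 107.0]
```

View pics/c8.png

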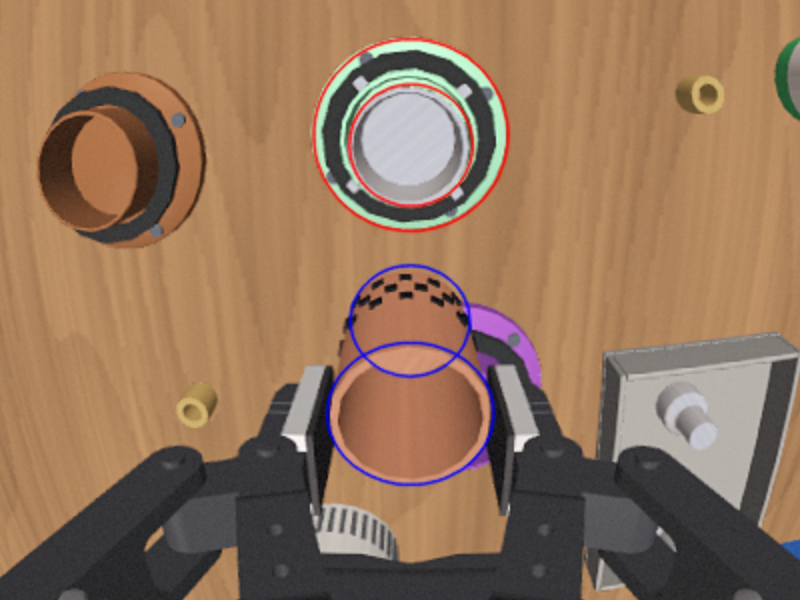

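{"method": "play_rows", "body": {
  "moves": [
    {"claw": 3, "delta_pos": [4, 0.08, 1], "twist": 0},
    {"claw": 3, "delta_pos": [5.65, 0.08, 4], "twist": 0},
    {"claw": 3, "delta_pos": [5.65, 0.08, 5.6], "twist": 0},
    {"claw": 3, "delta_pos": [5.65, 0.08, 5.6], "twist": 0},
    {"claw": 3, "delta_pos": [5.65, 0.08, 5.6], "twist": 0},
    {"claw": 3, "delta_pos": [5.65, 0.08, 5.6], "twist": 0}
  ]
}}

```text
clock: 13.1
tcp_pos: [0.525, 0.0012, 0.1252]
orientation: [0.001, 0.707, 0.707, 0.0]
wrist_force: [-0.4, -0.1, -0.7]
finger_gap: 0.0405
```

{"method": "play_rows", "body": {
  "moves": [
    {"claw": 3, "delta_pos": [0.1, 0, 0.5], "twist": 0},
    {"claw": 3, "delta_pos": [0.1, 0, 1.5], "twist": 0},
    {"claw": 3, "delta_pos": [0.1, 0, 2.5], "twist": 0},
    {"claw": 3, "delta_pos": [0.1, 0, 3.5], "twist": 0}
  ]
}}

```text
clock: 13.6
tcp_pos: [0.5238, 0.0024, 0.0882]
orientation: [-0.0, 0.707, 0.707, -0.0]
wrist_force: [0.7, 1.3, 0.1]
finger_gap: 0.0404
```

{"method": "play_rows", "body": {
  "moves": [
    {"claw": 3, "delta_pos": [0, 0, 1], "twist": 0},
    {"claw": 3, "delta_pos": [0, 0, 1.8], "twist": 0},
    {"claw": 3, "delta_pos": [0, 0, 1.8], "twist": 0}
  ]
}}

```text
clock: 13.98
tcp_pos: [0.5238, 0.0024, 0.0706]
orientation: [-0.0, 0.707, 0.707, -0.0]
wrist_force: [-0.4, -0.6, -0.7]
finger_gap: 0.0405
```

{"method": "play_rows", "body": {
  "moves": [
    {"claw": 8.5, "delta_pos": [0, 0, 0], "twist": 0},
    {"claw": 8.5, "delta_pos": [0, 0, 0], "twist": 0},
    {"claw": 8.5, "delta_pos": [0, 0, 0], "twist": 0},
    {"claw": 8.5, "delta_pos": [0, 0, -5], "twist": 0},
    {"claw": 8.5, "delta_pos": [0, 0, -10], "twist": 0},
    {"claw": 8.5, "delta_pos": [-4, 0, -14], "twist": 0},
    {"claw": 8.5, "delta_pos": [-8, 0, -15], "twist": 0},
    {"claw": 8.5, "delta_pos": [-8, 0, -15], "twist": 0},
    {"claw": 8.5, "delta_pos": [-8, 0, -15], "twist": 0}
  ]
}}

```text
clock: 15.1
tcp_pos: [0.5238, -0.0774, 0.221]
orientation: [-0.0, 0.707, 0.707, -0.0]
wrist_force: [-0.4, 0.2, 0.3]
finger_gap: 0.0851
```

```bash
python3 look.py w9 cup_small
python3 - <<'E'
from h import *
ci,im,st=pickle.load(open("w9.pkl","rb")); cp=im.copy()
def circ(x,y,r,z,c): cv2.polylines(cp,[np.round(wp(ci,np.c_[x+r*np.cos(A),y+r*np.sin(A),0*A+z])*4).astype(np.int32)],True,c,1,cv2.LINE_AA,2)
circ(.5243,.0022,.052,.004,(255,0,0)); circ(.5243,.0022,.021,.082,(0,0,255))
save(cv2.resize(cp[80:290,130:410],None,fx=2.857,fy=2.857),"c9.png")
E
```

```text
15.1 [ 0.5238 -0.0774  0.221 ] [-0.0004  0.7073  0.7069 -0.0001] [-0.2985  0.2289 -0.0922  1.2504  0.0003  1.2727]
cup_small 0.76 [236.0, 77.0, 280.0, 116.0]
```

View pics/c9.png

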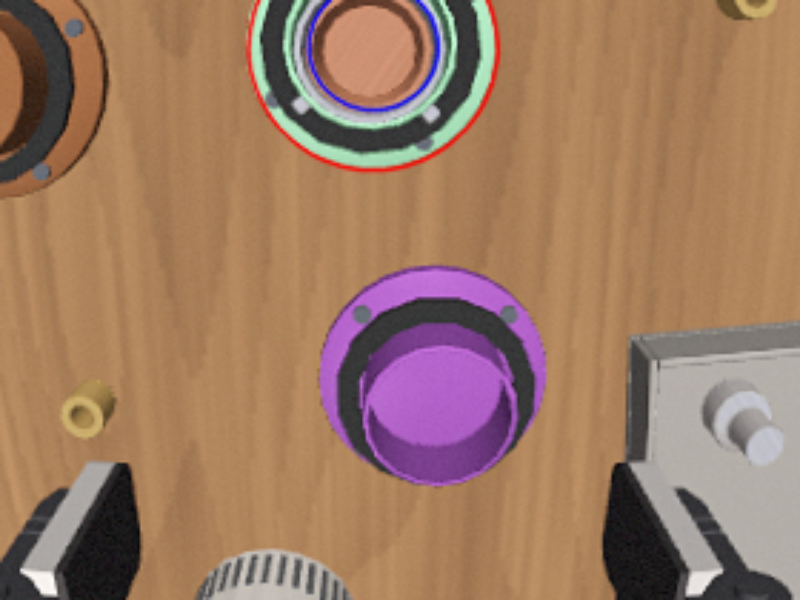

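Copper cup stands centred inside the steel cup ((372,48), on the expected circle). Next is the collar.

{"method": "play_rows", "body": {
  "moves": [
    {"claw": 8.5, "delta_pos": [-6, -0.4, 0], "twist": -10},
    {"claw": 8.5, "delta_pos": [-12, -0.8, 0], "twist": -20},
    {"claw": 8.5, "delta_pos": [-18, -1.3, 1], "twist": -30},
    {"claw": 8.5, "delta_pos": [-24.4, -1.8, 2], "twist": -40},
    {"claw": 8.5, "delta_pos": [-24.4, -1.8, 2], "twist": -40},
    {"claw": 8.5, "delta_pos": [-24.4, -1.8, 2], "twist": -40}
  ]
}}

```text
clock: 15.95
tcp_pos: [0.506, -0.3208, 0.2004]
orientation: [-0.001, 0.423, 0.906, 0.0]
wrist_force: [-0.1, 0.3, 0.4]
finger_gap: 0.085
```

```bash
python3 look.py w10 collar knob
python3 - <<'E'
from h import *
ci,im,st=pickle.load(open("w10.pkl","rb")); cp=im.copy()
def circ(x,y,r,z,c): cv2.polylines(cp,[np.round(wp(ci,np.c_[x+r*np.cos(A),y+r*np.sin(A),0*A+z])*4).astype(np.int32)],True,c,1,cv2.LINE_AA,2)
circ(.474,-.283,.044,.068,(255,0,0)); circ(.474,-.283,.0255,.096,(0,0,255))
save(cv2.resize(cp,None,fx=1.5625,fy=1.5625),"c10.png")
E
```

```text
15.95 [ 0.506  -0.3208  0.2004] [-0.001   0.4231  0.9061  0.0004] [-0.6991  0.3717  0.0538  1.255   0.0004  0.1745]
collar 0.77 [209.0, 82.0, 302.0, 176.0]
knob 0.78 [213.0, 81.0, 304.0, 171.0]
```

View pics/c10.png

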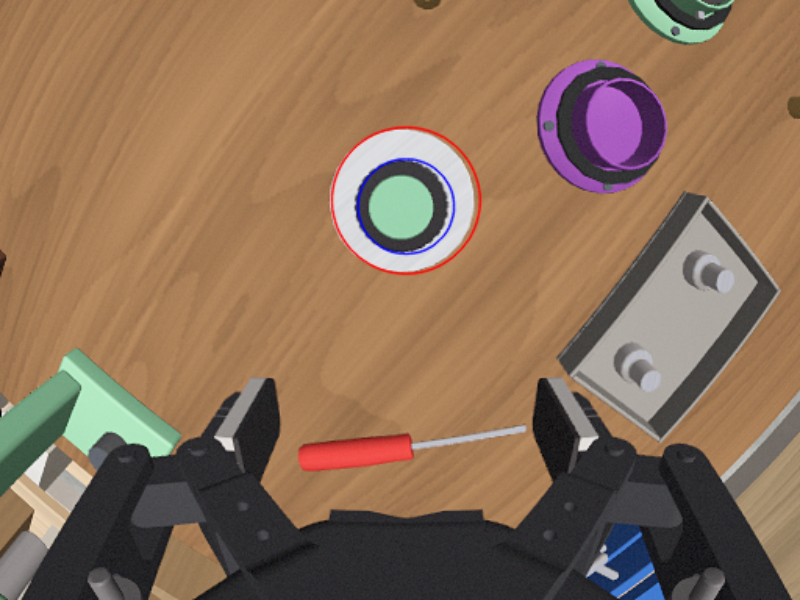

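Collar knob at (402,206), skirt centre (404,200), very close to the predicted circles. I'll refine it with the knob's mint disc.

```bash
cat > disc.py <<'E'
import sys
from h import *
np.set_printoptions(precision=4,suppress=True)
ci,im,st=pickle.load(open(sys.argv[1],"rb")); z=float(sys.argv[2])
b=cv2.cvtColor(im,cv2.COLOR_RGB2HSV).astype(int); m=((b[...,0]>55)&(b[...,0]<95)&(b[...,1]>30)&(b[...,2]>90)).astype(np.uint8)
t=st["tcp_pos"]; n,l,s,c=cv2.connectedComponentsWithStats(m)
for i in range(1,n):
    if s[i,4]>200 and s[i,0]>150 and s[i,0]+s[i,2]<370:
        for zz in(z,z-.005):
            p=atz(ci,*c[i],zz,True); q=st["orientation"]; d=p-t; w,x,y,_=q; yaw=2*np.arctan2(y,x); 
            print(s[i],c[i],p,"tool xy mm",1e3*np.array([d[0]*np.cos(yaw)+d[1]*np.sin(yaw), d[0]*np.sin(yaw)-d[1]*np.cos(yaw)]))
E
python3 disc.py w10.pkl .096
```

```text
[ 236  112   42   41 1365] [256.2264 132.1399] [ 0.4721 -0.2848  0.096 ] tool xy mm [49.4085 -2.8957]
[ 236  112   42   41 1365] [256.2264 132.1399] [ 0.4724 -0.2852  0.091 ] tool xy mm [48.8332 -2.951 ]
```

{"method": "play_rows", "body": {
  "moves": [
    {"claw": 8.5, "delta_pos": [4.9, -0.29, 0], "twist": 0},
    {"claw": 8.5, "delta_pos": [4.9, -0.29, 4], "twist": 0},
    {"claw": 8.5, "delta_pos": [4.9, -0.29, 7], "twist": 0},
    {"claw": 8.5, "delta_pos": [4.9, -0.29, 9], "twist": 0},
    {"claw": 8.5, "delta_pos": [4.9, -0.29, 11], "twist": 0},
    {"claw": 8.5, "delta_pos": [4.9, -0.29, 12.8], "twist": 0},
    {"claw": 8.5, "delta_pos": [4.9, -0.29, 12.8], "twist": 0},
    {"claw": 8.5, "delta_pos": [4.9, -0.29, 12.8], "twist": 0}
  ]
}}

```text
clock: 17.1
tcp_pos: [0.4732, -0.2855, 0.0743]
orientation: [0.001, 0.422, 0.907, -0.0]
wrist_force: [0.6, -0.2, 0.9]
finger_gap: 0.0854
```

{"method": "play_rows", "body": {
  "moves": [
    {"claw": 4, "delta_pos": [0, 0, 0], "twist": 0},
    {"claw": 4, "delta_pos": [0, 0, 0], "twist": 0},
    {"claw": 4, "delta_pos": [0, 0, 0], "twist": 0},
    {"claw": 4, "delta_pos": [0, 0, 0], "twist": 0},
    {"claw": 4, "delta_pos": [0, 0, 0], "twist": 0},
    {"claw": 4, "delta_pos": [0, 0, 0], "twist": 0}
  ],
  "force": 80
}}

```text
clock: 17.85
tcp_pos: [0.4733, -0.2863, 0.0746]
orientation: [0.001, 0.423, 0.906, -0.0]
wrist_force: [-0.1, 1.9, 5.7]
finger_gap: 0.0474
```

```bash
python3 look.py w11; python3 disc.py w11.pkl .096
```

```text
17.85 [ 0.4733 -0.2863  0.0746] [ 0.0011  0.4226  0.9063 -0.0001] [-0.6895  0.3664 -0.2791  0.9231  0.0004  0.1831]
[ 224  234   72   61 3467] [259.6767 263.8102] [ 0.4715 -0.2842  0.096 ] tool xy mm [ 2.7628 -0.0332]
[ 224  234   72   61 3467] [259.6767 263.8102] [ 0.4735 -0.2866  0.091 ] tool xy mm [-0.3829 -0.0229]
```

Collar gripped (the knob disc is about 1.5 mm ahead of the TCP along tool x). I'll lift it and bring it above the pot.

{"method": "play_rows", "body": {
  "moves": [
    {"claw": 4, "delta_pos": [0, 0, -3], "twist": 0},
    {"claw": 4, "delta_pos": [0, 0, -8], "twist": 0},
    {"claw": 4, "delta_pos": [1, 1.2, -12], "twist": 0},
    {"claw": 4, "delta_pos": [4.5, 5.4, -12], "twist": 0},
    {"claw": 4, "delta_pos": [8, 9.6, -12], "twist": 0},
    {"claw": 4, "delta_pos": [11.5, 13.8, -12], "twist": 0},
    {"claw": 4, "delta_pos": [15, 18, -12], "twist": 0},
    {"claw": 4, "delta_pos": [17.5, 21, -12], "twist": 0},
    {"claw": 4, "delta_pos": [18.67, 22.46, -12], "twist": 0},
    {"claw": 4, "delta_pos": [18.67, 22.46, -12], "twist": 0},
    {"claw": 4, "delta_pos": [18.67, 22.46, -12], "twist": 0}
  ]
}}

```text
clock: 19.27
tcp_pos: [0.5245, 0.0005, 0.1931]
orientation: [-0.0, 0.423, 0.906, -0.0]
wrist_force: [0.6, -1.1, -1.5]
finger_gap: 0.0476
```

```bash
python3 look.py w12
python3 - <<'E'
from h import *
ci,im,st=pickle.load(open("w12.pkl","rb")); cp=im.copy()
t=st["tcp_pos"];u=np.array([np.cos(130*np.pi/180),np.sin(130*np.pi/180)]); c=t[:2]+.0015*u
def circ(x,y,r,z,k): cv2.polylines(cp,[np.round(wp(ci,np.c_[x+r*np.cos(A),y+r*np.sin(A),0*A+z])*4).astype(np.int32)],True,k,1,cv2.LINE_AA,2)
circ(*c,.044,t[2]-.0746+.068,(0,0,255)); circ(*c,.0255,t[2]-.0746+.096,(0,0,255)); circ(.5243,.0022,.052,.004,(255,0,0)); circ(*c,.044,t[2]-.0746,(0,0,255))
save(cv2.resize(cp[110:340,100:412],None,fx=2.56,fy=2.56),"c12.png")
E
```

```text
19.275 [0.5245 0.0005 0.1931] [-0.      0.423   0.9061 -0.0004] [-0.1519  0.2306 -0.159   1.1814 -0.0007  0.7217]
```

View pics/c12.png

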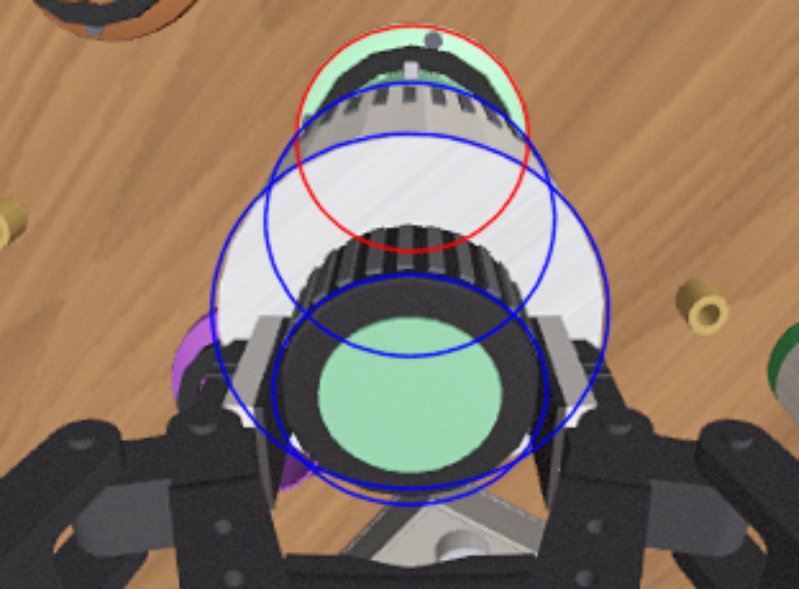

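{"method": "play_rows", "body": {
  "moves": [
    {"claw": 4, "delta_pos": [0, 0.1, 1.5], "twist": 0},
    {"claw": 4, "delta_pos": [0, 0.1, 3], "twist": 0},
    {"claw": 4, "delta_pos": [0, 0.1, 4.5], "twist": 0},
    {"claw": 4, "delta_pos": [0, 0.1, 6], "twist": 0},
    {"claw": 4, "delta_pos": [0, 0.1, 6], "twist": 0},
    {"claw": 4, "delta_pos": [0, 0.1, 6], "twist": 0}
  ]
}}

```text
clock: 20.08
tcp_pos: [0.5255, 0.0021, 0.1334]
orientation: [0.0, 0.423, 0.906, -0.0]
wrist_force: [0.0, -0.8, -2.0]
finger_gap: 0.0476
```

{"method": "play_rows", "body": {
  "moves": [
    {"claw": 4, "delta_pos": [-0.07, -0.06, 0.4], "twist": 0},
    {"claw": 4, "delta_pos": [-0.07, -0.06, 0.8], "twist": 0},
    {"claw": 4, "delta_pos": [-0.07, -0.06, 1.2], "twist": 0},
    {"claw": 4, "delta_pos": [-0.07, -0.06, 1.4], "twist": 0},
    {"claw": 4, "delta_pos": [-0.07, -0.06, 1.4], "twist": 0}
  ]
}}

```text
clock: 20.7
tcp_pos: [0.5251, 0.0012, 0.119]
orientation: [-0.0, 0.423, 0.906, -0.0]
wrist_force: [-0.0, 0.2, -1.7]
finger_gap: 0.0474
```

{"method": "play_rows", "body": {
  "moves": [
    {"claw": 4, "delta_pos": [0, 0, 0.3], "twist": 0},
    {"claw": 4, "delta_pos": [0, 0, 0.6], "twist": 0},
    {"claw": 4, "delta_pos": [0, 0, 0.8], "twist": 0},
    {"claw": 4, "delta_pos": [0, 0, 0.8], "twist": 0}
  ]
}}

```text
clock: 21.2
tcp_pos: [0.5253, 0.0011, 0.1116]
orientation: [0.0, 0.423, 0.906, -0.0]
wrist_force: [-0.8, -0.3, 0.1]
finger_gap: 0.0474
```

{"method": "play_rows", "body": {
  "moves": [
    {"claw": 4, "delta_pos": [0, 0, 0.2], "twist": 0},
    {"claw": 4, "delta_pos": [0, 0, 0.2], "twist": 0}
  ]
}}

```text
clock: 21.45
tcp_pos: [0.5256, 0.001, 0.1113]
orientation: [0.001, 0.423, 0.906, -0.0]
wrist_force: [-4.3, 0.9, 14.2]
finger_gap: 0.0477
```

{"method": "play_rows", "body": {
  "moves": [
    {"claw": 4, "delta_pos": [0, -0.01, 0], "twist": 4},
    {"claw": 4, "delta_pos": [0, -0.02, 0], "twist": 8},
    {"claw": 4, "delta_pos": [0, -0.03, 0], "twist": 12},
    {"claw": 4, "delta_pos": [0.01, -0.04, 0], "twist": 16},
    {"claw": 4, "delta_pos": [0.01, -0.05, 0], "twist": 20}
  ]
}}

```text
clock: 22.08
tcp_pos: [0.526, 0.0003, 0.1114]
orientation: [0.002, 0.574, 0.819, 0.0]
wrist_force: [-2.2, -1.7, 12.7]
finger_gap: 0.0474
```

{"method": "play_rows", "body": {
  "moves": [
    {"claw": 4, "delta_pos": [0, -0.01, 0], "twist": 4},
    {"claw": 4, "delta_pos": [0, -0.02, 0], "twist": 8},
    {"claw": 4, "delta_pos": [0, -0.03, 0], "twist": 12},
    {"claw": 4, "delta_pos": [0.01, -0.04, 0], "twist": 16},
    {"claw": 4, "delta_pos": [0.01, -0.05, 0], "twist": 20}
  ]
}}

```text
clock: 22.7
tcp_pos: [0.5245, 0.0007, 0.1099]
orientation: [0.0, 0.708, 0.706, 0.0]
wrist_force: [0.2, -0.3, -2.0]
finger_gap: 0.0479
```

Force vanished and it sank, so the keyways are over the pins. I'll lower it.

{"method": "play_rows", "body": {
  "moves": [
    {"claw": 4, "delta_pos": [0, 0, 0.3], "twist": 0},
    {"claw": 4, "delta_pos": [0, 0, 0.6], "twist": 0},
    {"claw": 4, "delta_pos": [0, 0, 0.6], "twist": 0}
  ]
}}

```text
clock: 23.08
tcp_pos: [0.5239, 0.0009, 0.1026]
orientation: [-0.0, 0.707, 0.707, -0.0]
wrist_force: [-0.2, 0.8, -1.6]
finger_gap: 0.0478
```

```bash
python3 -c "
from h import *
s=get_state();print(s['tcp_pos'],s['wrist_force'],s['ft_torque'],s['joint_pos'])"
```

```text
[0.52392804 0.00090453 0.10259372] [-0.22972923  0.79310373 -1.57989682] [ 3.68140336e-05 -3.14068255e-04  2.77768508e-02] [-1.51544484e-01  2.92420187e-01 -3.10460630e-01  9.69084555e-01
 -3.65953523e-05  1.41854354e+00]
```

{"method": "play_rows", "body": {
  "moves": [
    {"claw": 4, "delta_pos": [0, 0, 0.2], "twist": 0},
    {"claw": 4, "delta_pos": [0, 0, 0.4], "twist": 0},
    {"claw": 4, "delta_pos": [0, 0, 0.6], "twist": 0},
    {"claw": 4, "delta_pos": [0, 0, 0.75], "twist": 0},
    {"claw": 4, "delta_pos": [0, 0, 0.75], "twist": 0},
    {"claw": 4, "delta_pos": [0, 0, 0.75], "twist": 0}
  ]
}}

```text
clock: 23.82
tcp_pos: [0.5245, 0.0008, 0.0965]
orientation: [0.0, 0.707, 0.707, 0.0]
wrist_force: [-2.7, -0.3, 7.1]
finger_gap: 0.0476
```

{"method": "play_rows", "body": {
  "moves": [
    {"claw": 4, "delta_pos": [0, 0, 0.1], "twist": 0},
    {"claw": 4, "delta_pos": [0, 0, 0.15], "twist": 0},
    {"claw": 4, "delta_pos": [0, 0, 0.15], "twist": 0},
    {"claw": 4, "delta_pos": [0, 0, 0.15], "twist": 0}
  ]
}}

```text
clock: 24.32
tcp_pos: [0.5246, 0.0008, 0.0964]
orientation: [0.001, 0.707, 0.707, 0.0]
wrist_force: [-3.8, 0.6, 16.5]
finger_gap: 0.0473
```

```bash
python3 look.py w13 >/dev/null
python3 - <<'E'
from h import *
s=get_state();print(s['clock'],s['tcp_pos'],s['wrist_force'],s['ft_torque'],s['finger_gap'])
im=imaging.read_camera("side");save(cv2.resize(im[140:320,170:410],(800,600),interpolation=cv2.INTER_CUBIC),"end.png")
E
```

```text
24.375 [0.52458191 0.00081563 0.0963945 ] [-4.89602104  0.96639265 16.67669227] [0.19389248 1.81059106 0.03364899] 0.04742480141826512
```

The collar is against a hard stop at the expected height. One numeric check that the knob hasn't slipped in the grip, then hand in.

```bash
for f in w11 w12 w13; do python3 disc.py $f.pkl .1|head -1|cut -c1-60; done; python3 -c "
from h import *
env.hand_in();s=get_state();print(s['clock'],s['tcp_pos'],s['wrist_force'])"
```

```text
[ 224  234   72   61 3467] [259.6767 263.8102] [ 0.4698 -0.2
[ 216  119   90   45 1004] [261.2948 135.1076] [0.4944 0.038
[ 196  127  125   66 1807] [255.3099 148.8002] [0.5224 0.054
the job is handed in; nothing more can be done
the job is handed in; nothing more can be done
```

The filter pot is together and handed in at about 24 s of the 72 s allowed, with the gripper still holding the collar pushed home.

- **Cups:** The steel cup stands in the mint pot and the copper cup stands inside it, both released. Wrist pictures afterwards showed each one upright and centred. The red cup and the orange and purple pots were left alone as look-alikes.
- **Collar:** I set it on the pins with its underside at about 37 mm and turned it up to 40° under light pressure. The push force then vanished and it sank. I lowered it onto the seal and pushed until it stopped.
- **Last readings:** The collar's underside works out at about 21.8 mm, against 22 mm for fully home. Lowering the target another 1.5 mm moved it only 0.1 mm and raised the force from 7 to 16.5 N, so it is on its stop.

**Checks that failed or disagreed:**
- The final side picture could not be viewed because the 12-picture limit was used up, so nobody has looked at the finished pot.
- My last check for the knob slipping in the grip told nothing, because it picked up the pot's rim instead of the knob. That the collar is home rests on the height and force readings alone.
- Heights measured from the wrist camera came out about 2–7 mm low (mostly 4–6), so I used the given heights.

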